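# Switch the bench mixer from standby to run with its push-to-turn outer ring

### The job

Switch the tube mixer on the bench to run: press the big outer ring of its double dial down with about 15 N until it rests on the firm pad inside and unlocks, without overloading the stop under it, turn it clockwise as far as it goes so that its nose points at the round stud, and let it spring fully back up so that it locks there. Leave the small inner knob in its middle exactly as it is set. Then let go and take the gripper off the dial; do not shift the things standing around.

Things in the scene. Friction and masses are not known exactly. Their poses are not given: they have to be found in the camera images.
- mixer: Light grey tube mixer, fixed low box: 170 mm (its x) by 290 mm (its y), flat deck 60 mm above the bench. Origin: at bench level under the axis of the double dial (vertical axis); z up. The box spans x -85..85, y -90..200 mm. A round black mixing head, 100 mm across, stands on the deck at x 0, y 145 mm, and reaches 102 mm above the bench.
- ring_centre (a point): On the dial's axis, at the top face of the outer ring's skirt, 84 mm above the bench when up. Black outer ring: flat round skirt 88 mm across, 6 mm thick, carrying a round ribbed hub 54 mm across and 20 mm tall. Grip across the hub (come down opened 65 to 72 mm), fingertips on the skirt, and press there. It moves with the ring; its x axis points away from the nose.
- ring_nose (a point): Tip of the outer ring's nose: a 10 mm wide pointer with a white line that sticks out of the skirt's edge, level with the skirt's top, 53 mm from the axis.
- run_stud (a point): Top of the one round black stud on the deck, 8 mm across, 4 mm high, 62 mm from the dial's axis on the mixer's -x side: the run position. The standby zone is marked by an arc of flat black dashes on the deck, anticlockwise of the stud seen from above.
- ring (a joint): Turn of the outer ring, rad, growing clockwise seen from above. Starts at 0.02..0.35 in standby, free there up to 0.40. Between 0.40 and 1.20 it passes only while pressed down to unlock, and cannot come up. The nose points at the stud at 1.30; from 1.20 to the end stop at 1.38 the ring can rise and lock. Turning takes about 0.12 N m, a little more under pressure.
- stop (a joint): Unseen overload stop under the ring: 0 = intact, grows (m) when overloaded. Pressed down, the ring first sinks 2 to 14 mm (differs each time, not visible) against a soft spring (4 N at first, up to 5.7 N), then meets a firm pad: 12 N more per mm. It unlocks 0.5 mm into the pad (10.5 to 12.5 N in all); from 18 to 20 N the stop gives way. About 15 N is right.
- inner_tip (a point): Top end of the bar on the small inner knob, 12.5 mm from the axis: bare aluminium, 26 mm across, same axis, underside 108 mm and bar's top 127 mm above the bench; the bar is 25 mm long and 6 mm wide; the outer hub's top is at 104 mm. It turns very easily when brushed, and does not sink with the ring.
- bottle: White plastic reagent bottle, 52 mm across, 105 mm tall, loose, beside the mixer. Origin: centre of its underside.
- rack: Blue tube rack, a block 120 by 82 by 45 mm, loose. Origin: centre of its underside.
- marker: Marker pen, 13 mm thick, 135 mm long, lying on the bench along its x. Origin: centre of its underside.

How it is judged:
By the outcome, as a careful person would: the job done as asked, in the order asked, and still so for the second after the job is handed in, with the robot touching nothing.
It also fails if it takes over 51 s, if anything falls off the work surface, if the arm or the gripper's body presses on something with over 40 N, if the wrist force passes 120 N, or if a joint passes its speed limit or range.

### The arm

A 6-joint arm with a two-finger parallel gripper is mounted at the origin on the work surface. World frame = base frame: x ahead of the robot, y to its left, z up, the work surface at z = 0. Lengths are in m, angles in rad, forces in N, time in s.
With the tool pointing down it reaches from about 0.275 to 0.975 m from the base axis. Payload 8.4 kg.
Tool frame: the origin (TCP) lies on the centre line of the jaws, within the pads' length; the fingertips stand 11 mm ahead of it and the grasp point (between the pads) lies 8 mm behind it; z points along the fingers, y is the line along which they close (so a half turn about z gives the same grasp; the last joint's range is limited). The gripper opens to 92 mm and grips with 3 to 60 N. Pads are 20 mm wide; open, the fingers measure 128 mm over their backs; the gripper's body (75 mm by 189 mm) begins 69 mm behind the grasp point.
Start: joints at [-1.218, 0.353, 1.633, -0, 1.155, -0.002], TCP at [0.217, -0.586, 0.188] pointing down, gripper open.
Joint ranges: [-2.63, 2.63], [-0.92, 2.1], [0.06, 2.66], [-1.3, 4.44], [0, 2.69], [-3.02, 3.02]. Speed limits (rad/s): [2.22, 2.22, 2.79, 3.14, 3.14, 3.14].

### API

Orientations are given as a 3x3 rotation matrix whose columns are the frame's x, y, z axes.
In Python, from station import ctrl, snapshot gives the robot as it stands.
- The arm moves only by the tool jog_arm, never from a script. Its argument "increments" is a list of rows, each a list of 2 entries, a list of its own where there are three numbers: the shift along the tool's x, y, z in mm, then the turn about the tool's z in degrees. A call has 1 to 5 rows; each row shifts and turns the commanded pose from where the row before left it, along the tool's axes as they then stand; what a row does not reach is not made up. A row lasts 1/8 s, in which the tool goes at most 62.5 mm and 10.7 degrees, less where a joint would pass 70% of its speed; a pose out of reach is approached as far as the arm can. A call is refused whole if a number of a shift passes 62.5 or a number of a turn 10.7, either way. A call with a gripper value outside its range is refused whole. "grip" is the opening, from -1 (shut) to 1 (fully open), set as the call begins (left out, the last holds). The fingers move at their own pace and stop on an object; "squeeze" is the grip in N (left out, the last holds). Time passes only in rows, so rows that do not move let the fingers close. It gives the time, the measured TCP pose, the force, the opening and the grip force at its end, in the units of the state.
- ctrl.read_state(): the state, without advancing time (a new reading comes with each control period).
- snapshot(name): name is "scene" or "top" or "wrist"; returns a dict with "frame" (400x640x3 uint8, blue, green, red), "depth" (400x640 float32, m along the optical axis (not along the pixel's ray), 0 where there is no reading), "vertical_fov" (degrees; the focal length in pixels is half the picture's height over the tangent of half this angle, whatever the lens; pixels are square), "cx", "cy" (the principal point, pixels), "dist" ([k1, k2, p1, p2, k3] as OpenCV has them; the pictures are not rectified), "R" (3x3) and "t" (3): a world point X has camera coordinates R X + t; the wrist camera has in their place "hand_eye" (4x4, takes a point from camera to tool coordinates, whose origin is the TCP and whose axes are the flange's). Camera axes: x right, y down, z forward; pixel columns grow to the right and rows downward; lengths in m; the calibration is good to about 2 mm. A picture is of the moment at which its call begins: read the wrist's pose just before it.
- ctrl.finish_job(): hands the job in; it is judged then, once.
The state is a dict: "t": time; "joints": joint angles; "qvel": joint speeds; "joint_efforts": joint torques, N m; "tcp_pos": TCP position; "orientation": TCP orientation; "wrist_force": force on the tool from outside, world axes, zero at the start; "moment": the same for the moment, N m; "width": finger opening in m; "grip_force": force on a finger pad.
Only numpy, scipy, OpenCV 4.12 (cv2) and the standard library are available. Lean on these libraries where they do the work, as an engineer would, in place of code of your own. Each camera call takes 0.05 s, during which the arm holds its last target. There are 200 camera calls.

## Working session

There is one attempt and no reset: what is moved stays moved. The work goes in short steps, Python scripts to look and compute and a tool call to move; the robot and the scene stay as the last step left them, time stands still between calls to the robot, and variables do not carry over. Pictures are saved under pics/ and viewed, at most 10 in all, crops included, and the job is handed in when it is done.

Besides the shell and the picture viewer there is one more tool, called after ">>>" as a command line: name --argument value ..., lists and objects as JSON in quotes. jog_arm: Moves the arm, as the interface text tells. Its arguments: {"type":"object","properties":{"increments":{"type":"array"},"grip":{"type":"number"},"squeeze":{"type":"number"}},"required":["increments"]}

```bash
ls && mkdir -p pics
cat > h.py <<'E'
import numpy as np, cv2
from station import ctrl, snapshot
def K(s):
    h=s["frame"].shape[0]; f=h/2/np.tan(np.radians(s["vertical_fov"])/2)
    return np.array([[f,0,s["cx"]],[0,f,s["cy"]],[0,0,1]])
def ext(s,st=None):
    """returns Rwc, twc (camera->world)"""
    if "R" in s: R=np.array(s["R"]);t=np.array(s["t"]);return R.T,-R.T@t
    T=np.eye(4);T[:3,:3]=st["orientation"];T[:3,3]=st["tcp_pos"]
    W=T@np.array(s["hand_eye"]);return W[:3,:3],W[:3,3]
def rays(s,px,st=None):
    px=np.asarray(px,float).reshape(-1,1,2)
    u=cv2.undistortPoints(px,K(s),np.array(s["dist"],float)).reshape(-1,2)
    R,c=ext(s,st);return c,(np.c_[u,np.ones(len(u))])@R.T
def onz(s,px,z,st=None):
    c,d=rays(s,px,st);return c+d*((z-c[2])/d[:,2])[:,None]
def cloud(s,st=None):
    h,w=s["depth"].shape;g=np.stack(np.meshgrid(np.arange(w),np.arange(h)),-1).reshape(-1,2)
    c,d=rays(s,g,st);return (c+d*s["depth"].reshape(-1,1)).reshape(h,w,3)
E
python3 - <<'E'
from h import *
import pickle
st=ctrl.read_state();print(st)
D={}
for n in("top","scene","wrist"):
    s=snapshot(n);D[n]=s;print(n,K(s)[0,0],s["dist"],ext(s,st)[1]);cv2.imwrite(f"pics/{n}0.png",s["frame"])
pickle.dump((st,D),open("d0.pkl","wb"))
E
```

```text
pics
{'t': 0.0, 'joints': array([-1.21844866e+00,  3.53642262e-01,  1.63414121e+00,  6.36471670e-06,
        1.15520052e+00, -2.35751924e-03]), 'qvel': array([ 0.00044432, -0.00025801,  0.00121219,  0.00051719,  0.00145004,
       -0.00038228]), 'joint_efforts': array([ 1.25231486e-05, -5.93849695e+01, -3.34214008e+01,  6.97274250e-02,
        2.33483606e-02, -8.28607676e-05]), 'tcp_pos': array([ 0.2169116 , -0.58557556,  0.18706438]), 'orientation': array([[ 9.37749818e-01,  3.47311176e-01, -4.74688612e-04],
       [ 3.47311500e-01, -9.37748906e-01,  1.30787084e-03],
       [ 9.09943224e-06, -1.39132046e-03, -9.99999032e-01]]), 'wrist_force': array([-0.250991  , -0.24724823,  1.03626557]), 'moment': array([ 0.03701441, -0.03118273, -0.00816466]), 'grip_force': 0.0, 'width': 0.09205883265666394}
top 380.5317927205806 [0.02272059 0.         0.         0.         0.        ] [ 0.45924976 -0.06418019  0.8013437 ]
scene 497.2284317633909 [-0.11078713  0.          0.          0.          0.        ] [0.78121476 0.27965321 0.80666013]
wrist 284.67330794854774 [0.00077452 0.         0.         0.         0.        ] [ 0.28102879 -0.56212293  0.3840548 ]
```

View pics/top0.png

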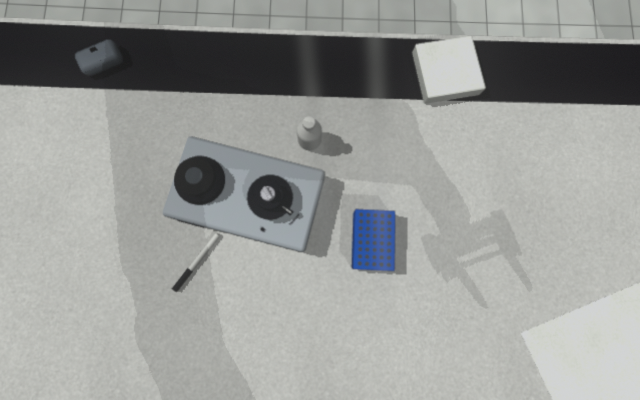

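View pics/scene0.png

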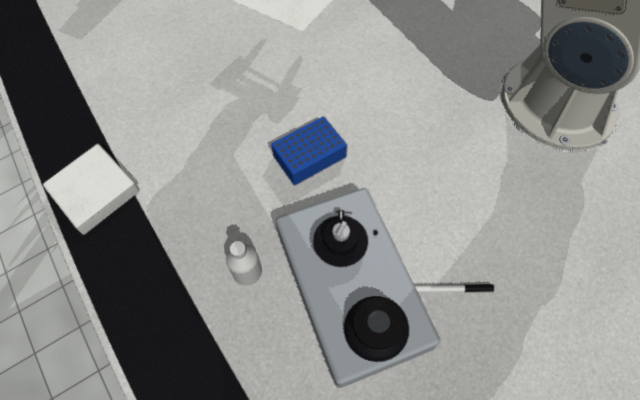

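Top view: dial at about (269,196), nose at (292,212), stud at (263,229), mixing head at (200,180). The bottle is at (308,133), the rack at (374,240) and the marker at (195,262). The scene view agrees: dial at (341,238), stud at (375,232).

Run:
```python
from h import *
import pickle
st,D=pickle.load(open("d0.pkl","rb"))
for n,pxs in (("top",dict(stud=(263,229),nose=(291,212),head=(200,180))),("scene",dict(stud=(375,232),nose=(338,212),head=(376,327)))):
    s=D[n];P=cloud(s);z=P[...,2]
    for k,p in pxs.items():print(n,k,onz(s,[p],{'stud':.064,'nose':.084,'head':.102}[k])[0].round(4))
    # dark pixels
    g=s["frame"].max(2)
    c=onz(s,[(269,196) if n=="top" else (341,228)],.1)[0]
    near=np.hypot(P[...,0]-c[0],P[...,1]-c[1])<.075
    for lo,hi in((.056,.066),(.078,.09),(.098,.106),(.107,.13)):
        m=near&(z>lo)&(z<hi);q=P[m]
        if len(q)>5:
            (cx,cy),r=cv2.minEnclosingCircle(q[:,:2].astype(np.float32)*1000)
            print(n,lo,len(q),np.median(q[:,2]).round(4),(round(cx,1),round(cy,1)),round(r,1))
    m=(z>.05)&(z<.07)&(np.hypot(P[...,0]-c[0],P[...,1]-c[1])<.3)
    r=cv2.minAreaRect((P[m][:,:2]*1000).astype(np.float32));print(r)
    hd=(z>.096)&(z<.107)&(np.hypot(P[...,0]-c[0],P[...,1]-c[1])>.09)&(np.hypot(P[...,0]-c[0],P[...,1]-c[1])<.2)
    (cx,cy),rr=cv2.minEnclosingCircle((P[hd][:,:2]*1000).astype(np.float32));print("head",cx,cy,rr)
s=D["top"]["frame"][140:260,160:340];a=cv2.resize(s,None,fx=4,fy=4,interpolation=cv2.INTER_CUBIC)
cv2.imwrite("pics/topc.png",a)
```

```text
top stud [0.528  0.0364 0.064 ]
top nose [ 0.5599 -0.0175  0.084 ]
top head [0.6128 0.153  0.102 ]
top 0.056 2824 0.0601 (586.6, 23.7) 75.0
top 0.078 968 0.084 (586.7, 21.9) 48.5
top 0.098 471 0.1038 (589.6, 25.7) 27.5
top 0.107 173 0.1205 (586.3, 19.4) 19.9
((632.9962158203125, 8.571395874023438), (410.4969482421875, 262.5642395019531), 77.52503967285156)
head 670.8856201171875 70.60894775390625 143.04013061523438
scene stud [0.5279 0.0393 0.064 ]
scene nose [ 0.5629 -0.0169  0.084 ]
scene head [0.6285 0.1712 0.102 ]
scene 0.056 3800 0.0599 (580.0, 15.4) 75.0
scene 0.078 1259 0.0839 (586.4, 20.7) 48.4
scene 0.098 625 0.1034 (587.8, 25.9) 27.6
scene 0.107 257 0.1198 (588.3, 26.1) 13.3
((647.882568359375, 69.07984924316406), (289.138671875, 267.4727783203125), 77.07373046875)
head 669.6597900390625 70.70378112792969 144.38624572753906
```

View pics/topc.png

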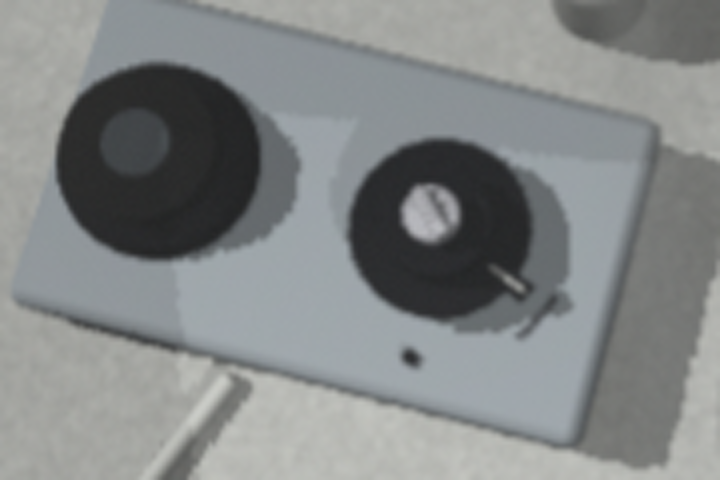

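Dial axis is at about (0.588, 0.025). Stud is 61 mm from it and nose 51 mm, as they should be. The nose has about 1.2 rad to go to the stud. I'll move above the dial and refine with the wrist camera.

>>> jog_arm --increments '[[[46, -37, 0], 0], [[46, -37, 0], 0], [[46, -37, 0], 0], [[46, -37, 0], 0], [[46, -37, 0], 0]]' --grip 0.52

```text
t: 0.78
tcp_pos: [0.3691, -0.331, 0.1878]
orientation: [[0.938, 0.347, 0.0], [0.347, -0.938, -0.0], [0.0, 0.0, -1.0]]
wrist_force: [0.7, -0.1, 0.2]
width: 0.0697
grip_force: 0.0
```

>>> jog_arm --increments '[[[46, -37, 0], 0], [[46, -37, 0], 0], [[46, -37, 0], 0], [[46, -37, 0], 0], [[46, -37, 0], 0]]'

```text
t: 1.4
tcp_pos: [0.5206, -0.0775, 0.1878]
orientation: [[0.938, 0.348, 0.0], [0.348, -0.938, -0.0], [0.0, 0.0, -1.0]]
wrist_force: [0.7, -0.7, 0.4]
width: 0.0699
grip_force: 0.0
```

>>> jog_arm --increments '[[[46, -37, 0], 0], [[46, -37, 0], -10], [[0, 0, 0], -10], [[0, 0, 0], -10], [[0, 0, 0], -10]]'

```text
t: 2.02
tcp_pos: [0.5803, 0.0223, 0.1874]
orientation: [[0.489, 0.872, -0.001], [0.872, -0.489, -0.0], [-0.0, -0.001, -1.0]]
wrist_force: [0.1, -0.9, -0.1]
width: 0.0698
grip_force: 0.0
```

>>> jog_arm --increments '[[[0, 0, 0], 0], [[0, 0, 0], 0], [[0, 0, 0], 0], [[0, 0, 0], 0]]'

```text
t: 2.52
tcp_pos: [0.5805, 0.022, 0.1878]
orientation: [[0.496, 0.868, 0.0], [0.868, -0.496, 0.0], [0.0, -0.0, -1.0]]
wrist_force: [-0.2, -0.6, 0.7]
width: 0.07
grip_force: 0.0
```

Run:
```python
from h import *
import pickle
st=ctrl.read_state();s=snapshot("wrist");pickle.dump((st,s),open("d1.pkl","wb"))
print(st["t"],st["tcp_pos"],np.array(st["orientation"]).round(3).tolist(),np.round(st["joints"],3),st["width"],st["wrist_force"],st["moment"])
cv2.imwrite("pics/w1.png",s["frame"])
P=cloud(s,st);z=P[...,2];c=np.array([.588,.025]);near=np.hypot(P[...,0]-c[0],P[...,1]-c[1])<.075
for lo,hi in((.056,.066),(.078,.09),(.098,.106),(.107,.13)):
    m=near&(z>lo)&(z<hi);q=P[m]
    if len(q)>5:
        (cx,cy),r=cv2.minEnclosingCircle(q[:,:2].astype(np.float32)*1000)
        print(lo,len(q),np.median(q[:,2]).round(4),(round(cx,1),round(cy,1)),round(r,1))
```

```text
2.525 [0.58048677 0.02198592 0.18779308] [[0.496, 0.868, 0.0], [0.868, -0.496, 0.0], [0.0, -0.0, -1.0]] [0.035 0.285 1.73  0.    1.127 0.554] 0.07004116559132782 [-0.23753033 -0.57605131  0.68269838] [-0.05819968 -0.02276193  0.01368919]
0.056 7817 0.0601 (588.0, 25.0) 75.0
0.078 2887 0.0841 (586.5, 20.7) 48.5
0.098 1600 0.104 (588.9, 24.7) 27.5
0.107 596 0.1204 (589.0, 24.9) 12.9
```

View pics/w1.png

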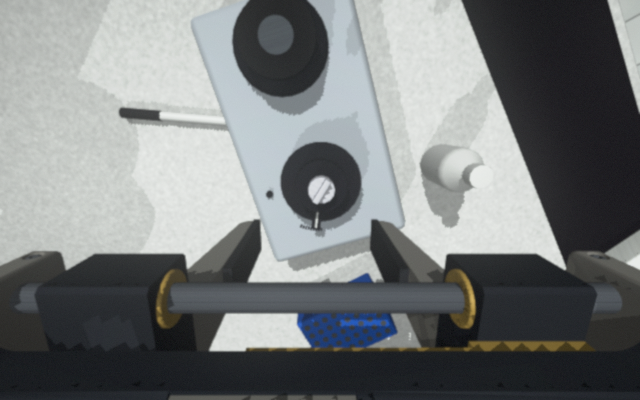

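Wrist view: dial hub at (321,181), stud at (270,194), nose at (317,228), all clear between the fingers. Axis is at about (0.5887, 0.0249). I'll centre there and descend.

>>> jog_arm --increments '[[[6.7, 5.6, 0], 0], [[0, 0, 20], 0], [[0, 0, 25], 0], [[0, 0, 10], 0], [[0, 0, 0], 0]]'

```text
t: 3.2
tcp_pos: [0.5886, 0.0252, 0.1323]
orientation: [[0.495, 0.869, -0.001], [0.869, -0.495, -0.0], [-0.001, -0.001, -1.0]]
wrist_force: [1.2, 0.0, 0.4]
width: 0.0696
grip_force: 0.0
```

>>> jog_arm --increments '[[[0, 0, 10], 0], [[0, 0, 10], 0], [[0, 0, 10], 0], [[0, 0, 3], 0], [[0, 0, 0], 0]]'

```text
t: 3.82
tcp_pos: [0.5885, 0.0251, 0.0995]
orientation: [[0.495, 0.869, -0.001], [0.869, -0.495, -0.0], [-0.0, -0.0, -1.0]]
wrist_force: [-0.2, 0.7, 0.1]
width: 0.0699
grip_force: 0.0
```

Run:
```python
from h import *
st=ctrl.read_state();print(st["t"],st["tcp_pos"],st["wrist_force"],st["moment"])
s=snapshot("wrist");cv2.imwrite("pics/w2.png",s["frame"][100:400,150:490])
```

```text
3.825 [0.58852639 0.02506288 0.09949768] [-0.21997755  0.7354964   0.099712  ] [-0.07454887 -0.06490758 -0.01131867]
```

View pics/w2.png

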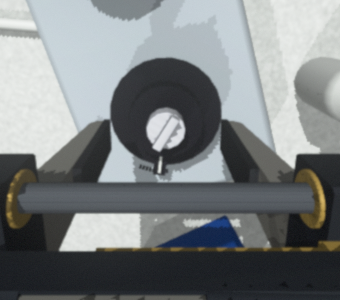

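The fingers straddle the hub symmetrically (hub at (165,120) in the crop), about 4.5 mm above the skirt. Creeping down to contact.

>>> jog_arm --increments '[[[0, 0, 2], 0], [[0, 0, 1], 0], [[0, 0, 0.5], 0], [[0, 0, 0.5], 0], [[0, 0, 0], 0]]'

```text
t: 4.5
tcp_pos: [0.5887, 0.0251, 0.0958]
orientation: [[0.495, 0.869, -0.0], [0.869, -0.495, 0.0], [0.0, -0.0, -1.0]]
wrist_force: [0.3, -0.7, 0.1]
width: 0.0698
grip_force: 0.0
```

>>> jog_arm --increments '[[[0, 0, 0.5], 0], [[0, 0, 0.5], 0], [[0, 0, 0], 0]]'

```text
t: 4.88
tcp_pos: [0.5886, 0.0251, 0.0947]
orientation: [[0.495, 0.869, -0.0], [0.869, -0.495, -0.0], [-0.0, -0.0, -1.0]]
wrist_force: [0.7, 0.7, -0.5]
width: 0.07
grip_force: 0.0
```

>>> jog_arm --increments '[[[0, 0, 0.5], 0], [[0, 0, 0.5], 0], [[0, 0, 0], 0]]'

```text
t: 5.25
tcp_pos: [0.5886, 0.0251, 0.0937]
orientation: [[0.495, 0.869, -0.0], [0.869, -0.495, -0.0], [-0.0, -0.0, -1.0]]
wrist_force: [-0.5, -0.1, 0.7]
width: 0.0699
grip_force: 0.0
```

>>> jog_arm --increments '[[[0, 0, 0.5], 0], [[0, 0, 0], 0], [[0, 0, 0], 0]]'

```text
t: 5.62
tcp_pos: [0.5887, 0.0251, 0.0933]
orientation: [[0.495, 0.869, -0.0], [0.869, -0.495, 0.0], [0.0, -0.0, -1.0]]
wrist_force: [0.4, -0.1, 0.6]
width: 0.0703
grip_force: 0.0
```

>>> jog_arm --increments '[[[0, 0, 0.5], 0], [[0, 0, 0], 0], [[0, 0, 0], 0]]'

```text
t: 6.0
tcp_pos: [0.5887, 0.0251, 0.0928]
orientation: [[0.495, 0.869, 0.0], [0.869, -0.495, -0.0], [0.0, 0.0, -1.0]]
wrist_force: [-0.3, -0.6, 0.1]
width: 0.0698
grip_force: 0.0
```

>>> jog_arm --increments '[[[0, 0, 0.5], 0], [[0, 0, 0], 0], [[0, 0, 0], 0]]'

```text
t: 6.38
tcp_pos: [0.5887, 0.0251, 0.0923]
orientation: [[0.495, 0.869, -0.0], [0.869, -0.495, 0.0], [0.0, -0.0, -1.0]]
wrist_force: [0.2, -0.2, -0.3]
width: 0.0697
grip_force: 0.0
```

Run:
```python
from h import *
st=ctrl.read_state();s=snapshot("wrist")
P=cloud(s,st);z=P[...,2];r=np.hypot(P[...,0]-.5887,P[...,1]-.025)
for n,lo,hi in(("knob",0,.012),("hub",.016,.025),("skirt",.031,.042),("deck",.055,.07)):
    q=z[(r>lo)&(r<hi)&(z<.135)&(z>.055)];print(n,len(q),np.percentile(q,[5,25,50,75,95]).round(4))
s2=snapshot("scene");cv2.imwrite("pics/s2.png",cv2.resize(s2["frame"][150:330,250:450],None,fx=3,fy=3))
P=cloud(s2);z=P[...,2];r=np.hypot(P[...,0]-.5887,P[...,1]-.025)
for n,lo,hi in(("hub",.016,.025),("skirt",.031,.042)):
    q=z[(r>lo)&(r<hi)&(z<.135)&(z>.055)];print(n,len(q),np.percentile(q,[5,25,50,75,95]).round(4) if len(q) else "")
```

```text
knob 1098 [0.119  0.1199 0.1206 0.1264 0.1276]
hub 2076 [0.103  0.1037 0.1041 0.1045 0.1051]
skirt 4264 [0.0831 0.0837 0.0842 0.0848 0.1289]
deck 6743 [0.059  0.0597 0.0601 0.0605 0.0612]
hub 403 [0.1014 0.1027 0.1034 0.1043 0.1054]
skirt 1006 [0.0595 0.0822 0.0836 0.0846 0.0872]
```

View pics/s2.png

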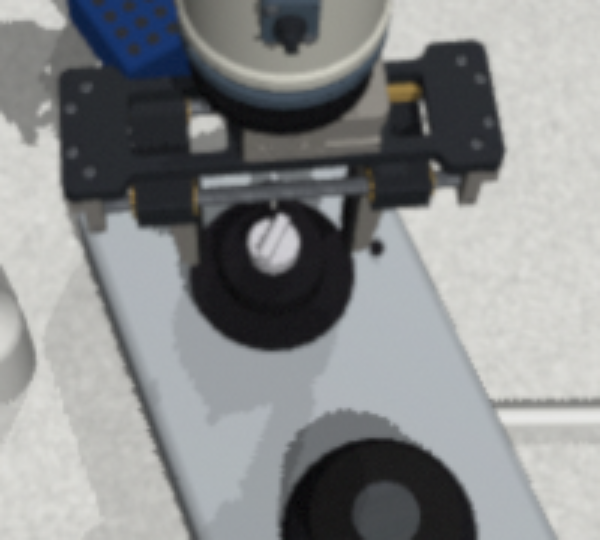

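Run:
```python
from h import *
st=ctrl.read_state();R=np.array(st["orientation"]);o=np.array(st["tcp_pos"])
for n in("scene","wrist","top"):
    s=snapshot(n);P=cloud(s,st);Q=(P-o)@R
    m=(np.abs(Q[...,0])<.016)&(np.abs(Q[...,1])>.029)&(np.abs(Q[...,1])<.07)&(Q[...,2]>-.06)&(Q[...,2]<.02)&(s["depth"]>0)
    q=Q[m]*1000
    for sg in(1,-1):
        a=q[np.sign(q[:,1])==sg]
        print(n,sg,len(a))
        for zb in range(-60,20,8):
            b=a[(a[:,2]>=zb)&(a[:,2]<zb+8)]
            if len(b)>3: print("  z",zb,len(b),"y",np.percentile(b[:,1],[2,50,98]).round(1),"x",np.percentile(b[:,0],[2,50,98]).round(1))
```

```text
scene 1 202
  z -60 23 y [33.9 39.8 47.8] x [ 9.5 10.3 11.4]
  z -52 21 y [34.1 41.4 47.3] x [ 9.4 10.4 11.5]
  z -44 19 y [34.2 40.1 46.1] x [ 8.8  9.9 11.1]
  z -36 18 y [34.4 39.6 45.8] x [ 8.8 10.  11.1]
  z 4 115 y [29.1 34.2 41.4] x [-14.9   3.4  14.8]
scene -1 247
  z -60 24 y [-48.2 -39.9 -36.1] x [-1.7 10.1 11.5]
  z -52 26 y [-48.  -39.  -36.1] x [-9.2  9.9 11.1]
  z -44 26 y [-47.4 -39.5 -36.1] x [-6.5  9.3 10.6]
  z -36 21 y [-46.6 -39.2 -36.1] x [-3.2  9.5 11. ]
  z -28 4 y [-41.3 -38.3 -36.4] x [1.1 9.6 9.8]
  z 4 146 y [-43.  -35.8 -29.4] x [-15.    1.2  15.3]
wrist 1 1567
  z -60 273 y [35.  35.9 48.6] x [-9.4  9.6 10.4]
  z -52 233 y [35.  35.9 47.9] x [-9.1  9.5 10.4]
  z -44 187 y [35.  35.5 47.3] x [-9.3  9.1 10.3]
  z -36 153 y [35.  35.4 46.6] x [-9.4  8.7 10.3]
  z -28 24 y [35.1 35.3 43.2] x [-8.8  8.   9.8]
  z 4 697 y [29.3 36.  42.8] x [-15.4   1.   15.1]
wrist -1 1531
  z -60 267 y [-48.2 -35.3 -34.4] x [-9.2  9.6 10.4]
  z -52 222 y [-47.5 -35.4 -34.4] x [-8.8  9.3 10.3]
  z -44 195 y [-46.7 -34.9 -34.4] x [-9.3  9.  10.2]
  z -36 160 y [-45.8 -34.8 -34.4] x [-9.3  8.3 10.2]
  z -28 18 y [-42.  -34.8 -34.5] x [-6.9  8.2  9.8]
  z 4 669 y [-42.  -35.4 -29.3] x [-15.2   0.7  15.3]
top 1 0
top -1 0
```

Run:
```python
from h import *
st=ctrl.read_state();R=np.array(st["orientation"]);o=np.array(st["tcp_pos"])
for n in("scene","wrist"):
    s=snapshot(n);Rc,c=ext(s,st)
    im=s["frame"].copy();im=cv2.resize(im,None,fx=2,fy=2,interpolation=cv2.INTER_CUBIC)
    for sg in(1,-1):
        for z,col in((-27,(0,255,0)),(-8,(255,255,0)),(11,(0,0,255))):
            X=o+R@np.array([.010,sg*.035,z/1000]);Y=o+R@np.array([.010,sg*.047,z/1000])
            p=cv2.projectPoints(np.array([X,Y]),cv2.Rodrigues(Rc.T)[0],-Rc.T@c,K(s),np.array(s["dist"]))[0].reshape(-1,2)
            print(n,sg,z,p.round(1).tolist(),[round(float(s["depth"][int(round(v)),int(round(u))]),3) for u,v in p],np.linalg.norm(X-c).round(3))
            for u,v in p: cv2.circle(im,(int(2*u),int(2*v)),2,col,-1)
    a=im[300:600,480:860] if n=="scene" else im[200:600,380:900]
    cv2.imwrite(f"pics/p_{n}.png",a)
    globals()[n]=a
h=400;A=np.zeros((h,380+520,3),np.uint8);A[:300,:380]=scene;A[:,380:]=wrist
cv2.imwrite("pics/p.png",cv2.resize(A,(800,356)))
```

```text
scene 1 -27 [[317.7, 238.1], [309.7, 238.7]] [0.746, 0.813] 0.753
scene 1 -8 [[318.0, 243.1], [310.2, 243.7]] [0.784, 0.808] 0.77
scene 1 11 [[318.2, 247.9], [310.6, 248.5]] [0.777, 0.806] 0.788
scene -1 -27 [[363.9, 234.6], [371.7, 234.0]] [0.787, 0.815] 0.756
scene -1 -8 [[363.1, 239.7], [370.8, 239.1]] [0.787, 0.811] 0.774
scene -1 11 [[362.4, 244.5], [370.0, 243.9]] [0.782, 0.805] 0.791
wrist 1 -27 [[370.7, 219.4], [389.7, 219.4]] [0.216, 0.241] 0.183
wrist 1 -8 [[365.5, 210.5], [382.7, 210.5]] [0.216, 0.239] 0.201
wrist 1 11 [[361.2, 203.1], [377.0, 203.1]] [0.212, 0.239] 0.219
wrist -1 -27 [[259.4, 219.3], [240.3, 219.3]] [0.217, 0.241] 0.183
wrist -1 -8 [[264.6, 210.4], [247.2, 210.4]] [0.214, 0.24] 0.201
wrist -1 11 [[268.9, 203.0], [253.0, 203.0]] [0.213, 0.238] 0.219
```

View pics/p.png

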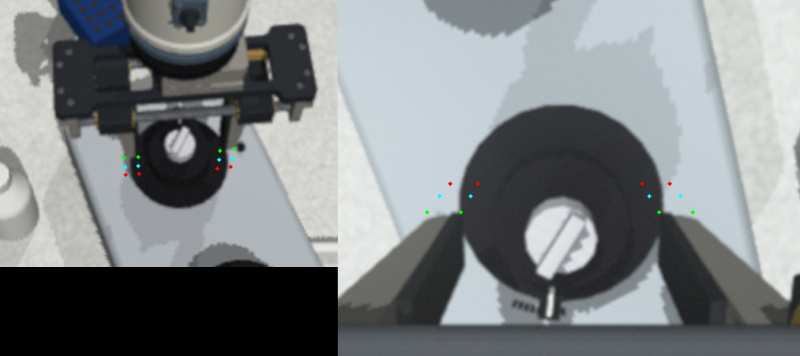

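Wrist and scene overlays both show the fingers ending at the green marks (tool z ≈ -27 mm), not at +11 mm. So the real tips are still about 36 mm above the skirt. Before going lower I need the height of the gripper body over the inner knob.

Run:
```python
from h import *
st=ctrl.read_state();R=np.array(st["orientation"]);o=np.array(st["tcp_pos"])
for n in("scene","wrist"):
    s=snapshot(n);P=cloud(s,st);Q=((P-o)@R)*1000
    print(n,"lowest (max tool z) of gripper parts above z=-30, by y bin: count, z pct99, x range")
    for a in range(-100,100,20):
        m=(np.abs(Q[...,0])<45)&(Q[...,1]>=a)&(Q[...,1]<a+20)&(Q[...,2]<-45)&(Q[...,2]>-190)&(s["depth"]>0)
        q=Q[m]
        if len(q)<5: continue
        zs=np.sort(q[:,2])[::-1]
        print(a,len(q),"z",np.percentile(q[:,2],[50,90,99]).round(0),"x",np.percentile(q[:,0],[2,98]).round(0))
    # fingertip end
    for sg in(1,-1):
        m=(np.abs(Q[...,0])<14)&(Q[...,1]*sg>31)&(Q[...,1]*sg<60)&(Q[...,2]<0)&(Q[...,2]>-60)&(s["depth"]>0)
        print("tip",sg,np.percentile(Q[m][:,2],[95,99,100]).round(1))
```

```text
scene lowest (max tool z) of gripper parts above z=-30, by y bin: count, z pct99, x range
-100 553 z [-157. -144. -119.] x [-28.  32.]
-80 809 z [-157. -134. -121.] x [-27.  32.]
-60 641 z [-139.  -86.  -49.] x [-20.  32.]
-40 373 z [-149.  -71.  -48.] x [-5. 27.]
-20 280 z [-156. -131. -128.] x [20. 27.]
0 313 z [-157. -131. -127.] x [ 7. 27.]
20 437 z [-138.  -80.  -49.] x [-22.  31.]
40 809 z [-139. -126.  -51.] x [-21.  32.]
60 791 z [-157. -136. -122.] x [-28.  32.]
80 518 z [-157. -146. -121.] x [-28.  32.]
tip 1 [-29.  -26.5 -26.2]
tip -1 [-29.1 -26.4 -25.2]
wrist lowest (max tool z) of gripper parts above z=-30, by y bin: count, z pct99, x range
-100 448 z [-124. -118. -117.] x [13. 31.]
-80 6124 z [-132. -123. -117.] x [ 8. 32.]
-60 12970 z [-139. -121.  -58.] x [10. 32.]
-40 11934 z [-133.  -90.  -51.] x [-7. 31.]
-20 7051 z [-150. -131. -128.] x [18. 27.]
0 6899 z [-150. -131. -128.] x [18. 27.]
20 11806 z [-134.  -90.  -52.] x [-7. 31.]
40 13223 z [-139. -122.  -58.] x [10. 32.]
60 6882 z [-133. -123. -117.] x [ 9. 32.]
80 561 z [-126. -118. -117.] x [15. 32.]
tip 1 [-29.8 -27.3 -25.7]
tip -1 [-29.4 -27.3 -25.6]
```

The lowest gripper body is at tool z -117 and the tips at -26. That spacing (91 mm) matches the data sheet, so the real tool sits about 37 mm behind the reported TCP. The skirt should be met at a reported TCP z of about 0.058, with the body well clear of the knob. Continuing down.

>>> jog_arm --increments '[[[0, 0, 10], 0], [[0, 0, 10], 0], [[0, 0, 8], 0], [[0, 0, 2], 0], [[0, 0, 0], 0]]'

```text
t: 7.45
tcp_pos: [0.5886, 0.0251, 0.0621]
orientation: [[0.495, 0.869, -0.0], [0.869, -0.495, -0.0], [-0.0, -0.0, -1.0]]
wrist_force: [0.2, 0.1, -0.3]
width: 0.0699
grip_force: 0.0
```

>>> jog_arm --increments '[[[0, 0, 0.5], 0], [[0, 0, 0.5], 0], [[0, 0, 0.5], 0], [[0, 0, 0], 0]]'

```text
t: 7.95
tcp_pos: [0.5887, 0.0251, 0.0608]
orientation: [[0.495, 0.869, 0.0], [0.869, -0.495, -0.0], [0.0, 0.0, -1.0]]
wrist_force: [0.3, -0.6, 0.9]
width: 0.0702
grip_force: 0.0
```

>>> jog_arm --increments '[[[0, 0, 0.5], 0], [[0, 0, 0.5], 0], [[0, 0, 0.5], 0], [[0, 0, 0], 0]]'

```text
t: 8.45
tcp_pos: [0.5887, 0.0251, 0.0592]
orientation: [[0.495, 0.869, -0.0], [0.869, -0.495, 0.0], [-0.0, -0.0, -1.0]]
wrist_force: [-0.2, 0.0, 0.0]
width: 0.0699
grip_force: 0.0
```

>>> jog_arm --increments '[[[0, 0, 0.5], 0], [[0, 0, 0.5], 0], [[0, 0, 0], 0]]'

```text
t: 8.82
tcp_pos: [0.5886, 0.0251, 0.0582]
orientation: [[0.495, 0.869, -0.0], [0.869, -0.495, -0.0], [-0.0, -0.0, -1.0]]
wrist_force: [1.1, -0.5, -0.4]
width: 0.0706
grip_force: 0.0
```

>>> jog_arm --increments '[[[0, 0, 0.5], 0], [[0, 0, 0.5], 0], [[0, 0, 0], 0]]'

```text
t: 9.2
tcp_pos: [0.5887, 0.0251, 0.0575]
orientation: [[0.495, 0.869, 0.0], [0.869, -0.495, 0.0], [0.0, 0.0, -1.0]]
wrist_force: [-2.1, -0.7, 3.5]
width: 0.0698
grip_force: 1.5
```

>>> jog_arm --increments '[[[0, 0, 0.5], 0], [[0, 0, 0], 0]]'

```text
t: 9.45
tcp_pos: [0.5887, 0.0251, 0.0568]
orientation: [[0.495, 0.869, 0.0], [0.869, -0.495, 0.0], [0.0, 0.0, -1.0]]
wrist_force: [-0.2, -0.4, 3.0]
width: 0.0697
grip_force: 1.6
```

>>> jog_arm --increments '[[[0, 0, 0.5], 0], [[0, 0, 0], 0]]'

```text
t: 9.7
tcp_pos: [0.5887, 0.0251, 0.0563]
orientation: [[0.495, 0.869, 0.0], [0.869, -0.495, 0.0], [0.0, 0.0, -1.0]]
wrist_force: [-1.2, -0.6, 2.5]
width: 0.0699
grip_force: 1.6
```

Contact at TCP z ≈ 0.0577, as predicted. Closing on the hub.

>>> jog_arm --increments '[[[0, 0, 0], 0], [[0, 0, 0], 0], [[0, 0, 0], 0], [[0, 0, 0], 0], [[0, 0, 0], 0]]' --grip 0.0 --squeeze 18

```text
t: 10.32
tcp_pos: [0.5888, 0.0252, 0.0563]
orientation: [[0.495, 0.869, 0.0], [0.869, -0.495, 0.0], [0.0, 0.0, -1.0]]
wrist_force: [0.3, 1.9, 2.2]
width: 0.0535
grip_force: 18.5
```

>>> jog_arm --increments '[[[0, 0, 0.5], 0], [[0, 0, 0.5], 0], [[0, 0, 0], 0]]'

```text
t: 10.7
tcp_pos: [0.5888, 0.0252, 0.0553]
orientation: [[0.495, 0.869, 0.0], [0.869, -0.495, 0.0], [0.0, 0.0, -1.0]]
wrist_force: [0.2, 1.8, 2.8]
width: 0.0533
grip_force: 18.6
```

>>> jog_arm --increments '[[[0, 0, 0.4], 0], [[0, 0, 0.4], 0], [[0, 0, 0], 0]]'

```text
t: 11.08
tcp_pos: [0.5887, 0.0251, 0.0545]
orientation: [[0.495, 0.869, 0.0], [0.869, -0.495, 0.0], [0.0, 0.0, -1.0]]
wrist_force: [-1.1, 2.8, 3.7]
width: 0.0537
grip_force: 18.8
```

```bash
cat > avg.py <<'E'
from h import *
F=[];M=[];E=[]
for i in range(6):
    s=ctrl.read_state();F.append(s["wrist_force"]);M.append(s["moment"]);E.append(s["joint_efforts"]);snapshot("wrist")
print(round(s["t"],2),"F",np.mean(F,0).round(2),np.std(F,0).round(2),"M",np.mean(M,0).round(3),"tcp",np.round(s["tcp_pos"],5),"E",np.mean(E,0).round(2),"w",round(s["width"],4))
E
python3 avg.py
```

```text
11.32 F [-0.17  2.25  4.22] [0.5  0.58 0.66] M [ 0.396 -0.013 -0.002] tcp [0.58872 0.02514 0.05453] E [-1.210e+00 -5.706e+01 -2.519e+01 -5.200e-01 -4.000e-02 -1.000e-02] w 0.0537
```

>>> jog_arm --increments '[[[0, 0, 0.4], 0], [[0, 0, 0.4], 0], [[0, 0, 0], 0]]'

```text
t: 11.75
tcp_pos: [0.5888, 0.0251, 0.0541]
orientation: [[0.495, 0.869, 0.0], [0.869, -0.495, 0.0], [0.0, 0.0, -1.0]]
wrist_force: [-1.0, 1.1, 7.9]
width: 0.0535
grip_force: 20.1
```

```bash
python3 avg.py
```

```text
12.0 F [-1.17  2.27  8.37] [0.33 0.71 0.43] M [ 0.389  0.255 -0.013] tcp [0.58876 0.02514 0.0541 ] E [-1.360e+00 -5.478e+01 -2.467e+01 -5.800e-01 -5.400e-01 -1.000e-02] w 0.0531
```

>>> jog_arm --increments '[[[0, 0, 0.3], 0], [[0, 0, 0.3], 0], [[0, 0, 0], 0]]'

```text
t: 12.42
tcp_pos: [0.5888, 0.0251, 0.0538]
orientation: [[0.495, 0.869, 0.0], [0.869, -0.495, 0.0], [0.0, 0.0, -1.0]]
wrist_force: [-2.5, 2.3, 12.1]
width: 0.0534
grip_force: 21.0
```

```bash
python3 avg.py
```

```text
12.68 F [-2.32  2.08 11.39] [0.38 0.21 0.37] M [0.394 0.446 0.006] tcp [0.58877 0.02515 0.05379] E [-1.370e+00 -5.320e+01 -2.437e+01 -5.900e-01 -9.200e-01 -1.000e-02] w 0.0534
```

>>> jog_arm --increments '[[[0, 0, 0.3], 0], [[0, 0, 0.3], 0], [[0, 0, 0], 0]]'

```text
t: 13.1
tcp_pos: [0.5888, 0.0252, 0.0535]
orientation: [[0.495, 0.869, 0.0], [0.869, -0.495, 0.0], [0.0, 0.0, -1.0]]
wrist_force: [-3.5, 2.4, 15.1]
width: 0.0535
grip_force: 21.9
```

```bash
python3 avg.py
```

```text
13.35 F [-3.48  2.25 15.01] [0.6  0.26 0.32] M [ 0.41   0.646 -0.024] tcp [0.58881 0.02514 0.0535 ] E [-1.380e+00 -5.163e+01 -2.406e+01 -6.000e-01 -1.300e+00 -1.000e-02] w 0.0534
```

15 N on the pad. Turning clockwise.

>>> jog_arm --increments '[[[0, 0, 0], 2], [[0, 0, 0], 3], [[0, 0, 0], 3], [[0, 0, 0], 2], [[0, 0, 0], 0]]'

```text
t: 14.02
tcp_pos: [0.5888, 0.0251, 0.0535]
orientation: [[0.639, 0.769, 0.0], [0.769, -0.639, 0.0], [0.0, 0.0, -1.0]]
wrist_force: [-4.2, 1.3, 14.3]
width: 0.0536
grip_force: 21.8
```

```bash
python3 avg.py
```

```text
14.28 F [-3.26  2.13 14.1 ] [0.61 0.39 0.6 ] M [ 0.365  0.631 -0.029] tcp [0.58886 0.02513 0.0535 ] E [-1.280e+00 -5.173e+01 -2.403e+01 -5.700e-01 -1.250e+00  4.000e-02] w 0.0535
```

>>> jog_arm --increments '[[[0, 0, 0], 4], [[0, 0, 0], 4], [[0, 0, 0], 4], [[0, 0, 0], 4], [[0, 0, 0], 4]]'

```text
t: 14.95
tcp_pos: [0.5889, 0.0251, 0.0535]
orientation: [[0.864, 0.503, 0.001], [0.503, -0.864, -0.0], [0.0, 0.0, -1.0]]
wrist_force: [-3.5, 1.9, 13.7]
width: 0.0539
grip_force: 21.7
```

```bash
python3 avg.py
python3 - <<'E'
from h import *
st=ctrl.read_state();s=snapshot("wrist");cv2.imwrite("pics/w3.png",s["frame"][50:330,170:470])
E
```

```text
15.2 F [-2.94  1.75 13.92] [0.53 0.53 0.52] M [ 0.335  0.615 -0.033] tcp [0.58889 0.02504 0.05349] E [ -1.02 -51.83 -23.97  -0.5   -1.19  -0.1 ] w 0.0535
```

View pics/w3.png

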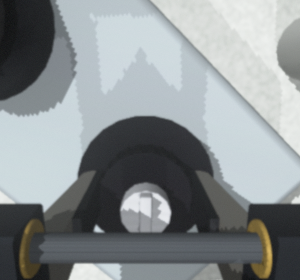

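The nose is hidden behind the gripper rail here. The inner bar (at (145,210)) has kept its world direction. Moment is low, so the ring is turning freely. Continuing.

>>> jog_arm --increments '[[[0, 0, 0], 4], [[0, 0, 0], 4], [[0, 0, 0], 4], [[0, 0, 0], 4], [[0, 0, 0], 4]]'

```text
t: 15.92
tcp_pos: [0.589, 0.025, 0.0535]
orientation: [[0.984, 0.177, 0.001], [0.177, -0.984, -0.0], [0.001, 0.0, -1.0]]
wrist_force: [-3.3, 1.8, 14.8]
width: 0.0533
grip_force: 21.7
```

```bash
python3 avg.py
python3 - <<'E'
from h import *
s=snapshot("scene");cv2.imwrite("pics/s3.png",cv2.resize(s["frame"][190:290,290:430],None,fx=4,fy=4,interpolation=cv2.INTER_CUBIC))
E
```

```text
16.18 F [-2.87  1.4  14.11] [0.54 0.36 0.54] M [ 0.253  0.614 -0.042] tcp [0.58895 0.02497 0.05351] E [ -0.75 -51.91 -23.94  -0.38  -1.15  -0.1 ] w 0.0539
```

View pics/s3.png

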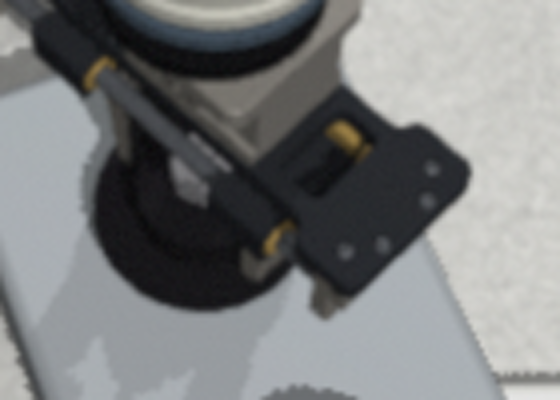

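Gripper rail covers the nose at this angle. Going on by torque to find the end stop.

>>> jog_arm --increments '[[[0, 0, 0], 4], [[0, 0, 0], 4], [[0, 0, 0], 4], [[0, 0, 0], 3], [[0, 0, 0], 2]]'

```text
t: 16.9
tcp_pos: [0.589, 0.0249, 0.0535]
orientation: [[0.993, -0.117, 0.001], [-0.117, -0.993, -0.0], [0.001, 0.0, -1.0]]
wrist_force: [-2.3, 0.8, 12.8]
width: 0.0535
grip_force: 21.7
```

```bash
python3 avg.py
```

```text
17.15 F [-3.01  1.11 13.59] [0.64 0.51 0.54] M [0.219 0.585 0.043] tcp [0.58896 0.0249  0.05347] E [-6.000e-01 -5.196e+01 -2.396e+01 -2.500e-01 -1.150e+00  3.000e-02] w 0.0537
```

>>> jog_arm --increments '[[[0, 0, 0], 2], [[0, 0, 0], 1], [[0, 0, 0], 0]]'

```text
t: 17.58
tcp_pos: [0.589, 0.0249, 0.0535]
orientation: [[0.986, -0.168, 0.001], [-0.168, -0.986, -0.0], [0.001, 0.0, -1.0]]
wrist_force: [-2.5, 1.1, 13.5]
width: 0.0535
grip_force: 21.5
```

```bash
python3 avg.py
```

```text
17.82 F [-2.8   0.62 13.98] [0.57 0.41 0.28] M [0.195 0.57  0.068] tcp [0.58894 0.02487 0.05347] E [ -0.58 -51.99 -23.97  -0.23  -1.14   0.07] w 0.0536
```

>>> jog_arm --increments '[[[0, 0, 0], 1], [[0, 0, 0], 1], [[0, 0, 0], 0]]'

```text
t: 18.25
tcp_pos: [0.589, 0.0249, 0.0535]
orientation: [[0.979, -0.202, 0.001], [-0.202, -0.979, -0.0], [0.001, 0.0, -1.0]]
wrist_force: [-3.3, 1.0, 13.2]
width: 0.0538
grip_force: 21.4
```

```bash
python3 avg.py
```

```text
18.5 F [-2.76  0.63 13.67] [0.36 0.38 0.58] M [0.202 0.564 0.076] tcp [0.58895 0.02488 0.05348] E [ -0.56 -52.02 -23.97  -0.21  -1.14   0.08] w 0.0536
```

>>> jog_arm --increments '[[[0, 0, 0], 1], [[0, 0, 0], 1], [[0, 0, 0], 0]]'

```text
t: 18.92
tcp_pos: [0.589, 0.0249, 0.0535]
orientation: [[0.972, -0.235, 0.001], [-0.235, -0.972, -0.001], [0.001, 0.001, -1.0]]
wrist_force: [-2.7, 1.0, 14.3]
width: 0.0537
grip_force: 21.8
```

```bash
python3 avg.py
```

```text
19.18 F [-2.84  1.14 13.92] [0.35 0.18 0.4 ] M [0.226 0.537 0.681] tcp [0.58895 0.02483 0.05346] E [ -1.29 -52.05 -23.96   0.15  -1.11   0.71] w 0.0538
```

End stop reached (0.68 N m at 74° of turn). I'll relieve the torque a little and rise partway while holding. Then I'll open and rise the rest, so the spring lifts the ring under the fingertips.

>>> jog_arm --increments '[[[0, 0, 0], -1], [[0, 0, 0], -1], [[0, 0, 0], 0]]'

```text
t: 19.6
tcp_pos: [0.589, 0.0249, 0.0535]
orientation: [[0.979, -0.202, 0.001], [-0.202, -0.979, -0.0], [0.001, 0.0, -1.0]]
wrist_force: [-2.8, 0.8, 14.0]
width: 0.054
grip_force: 22.1
```

```bash
python3 avg.py
```

```text
19.85 F [-2.61  0.6  13.93] [0.41 0.14 0.43] M [ 0.179  0.517 -0.   ] tcp [0.58898 0.02489 0.05348] E [-4.700e-01 -5.209e+01 -2.396e+01 -2.300e-01 -1.090e+00 -3.000e-02] w 0.0537
```

>>> jog_arm --increments '[[[0, 0, -0.7], 0], [[0, 0, -0.8], 0], [[0, 0, -0.8], 0], [[0, 0, -0.8], 0], [[0, 0, 0], 0]]'

```text
t: 20.52
tcp_pos: [0.5889, 0.0249, 0.0556]
orientation: [[0.979, -0.202, 0.0], [-0.202, -0.979, -0.0], [0.0, 0.0, -1.0]]
wrist_force: [0.1, -0.6, 3.2]
width: 0.0537
grip_force: 19.2
```

```bash
python3 avg.py
```

```text
20.77 F [ 0.98 -0.71  3.35] [0.54 0.25 0.54] M [-0.147 -0.206  0.029] tcp [0.58883 0.02493 0.05556] E [ 5.400e-01 -5.730e+01 -2.465e+01  2.800e-01  3.800e-01  2.000e-02] w 0.0531
```

Ring follows up. Opening to about 70 mm (original approach width), then raising slowly.

>>> jog_arm --increments '[[[0, 0, 0], 0], [[0, 0, 0], 0], [[0, 0, 0], 0], [[0, 0, 0], 0], [[0, 0, 0], 0]]' --grip 0.5

```text
t: 21.45
tcp_pos: [0.5883, 0.0252, 0.0555]
orientation: [[0.979, -0.202, -0.001], [-0.202, -0.979, 0.0], [-0.001, 0.0, -1.0]]
wrist_force: [-1.6, 0.6, 3.2]
width: 0.0686
grip_force: 1.7
```

>>> jog_arm --increments '[[[0, 0, -0.8], 0], [[0, 0, -0.8], 0], [[0, 0, -0.8], 0], [[0, 0, -0.8], 0], [[0, 0, 0], 0]]'

```text
t: 22.08
tcp_pos: [0.5888, 0.025, 0.0587]
orientation: [[0.979, -0.202, 0.0], [-0.202, -0.979, -0.0], [0.0, 0.0, -1.0]]
wrist_force: [0.2, 0.5, -1.0]
width: 0.069
grip_force: 0.0
```

```bash
python3 avg.py
```

```text
22.32 F [ 0.04 -0.1  -0.17] [0.35 0.65 0.71] M [0.048 0.003 0.007] tcp [0.58866 0.02507 0.0587 ] E [  0.   -59.4  -26.86  -0.    -0.08   0.  ] w 0.0689
```

>>> jog_arm --increments '[[[0, 0, -6], 0], [[0, 0, -10], 0], [[0, 0, -15], 0], [[0, 0, -20], 0], [[0, 0, -30], 0]]'

```text
t: 23.0
tcp_pos: [0.5883, 0.0251, 0.141]
orientation: [[0.979, -0.202, -0.001], [-0.202, -0.979, 0.0], [-0.001, 0.0, -1.0]]
wrist_force: [-0.7, 0.7, 0.2]
width: 0.0689
grip_force: 0.0
```

>>> jog_arm --increments '[[[0, 0, -30], 0], [[-40, 0, -20], 0], [[-40, 0, 0], 0], [[0, 0, 0], 0], [[0, 0, 0], 0]]'

```text
t: 23.62
tcp_pos: [0.5114, 0.0412, 0.1908]
orientation: [[0.979, -0.202, 0.002], [-0.202, -0.979, 0.0], [0.002, -0.001, -1.0]]
wrist_force: [0.3, 0.4, -0.9]
width: 0.0689
grip_force: 0.0
```

Run:
```python
from h import *
st=ctrl.read_state();s=snapshot("wrist");s2=snapshot("scene");print(st["t"],st["tcp_pos"])
P=cloud(s,st);z=P[...,2];r=np.hypot(P[...,0]-.5887,P[...,1]-.025)
for n,lo,hi in(("hub",.016,.025),("skirt",.031,.042)):
    q=z[(r>lo)&(r<hi)&(z<.135)&(z>.055)];print(n,len(q),np.percentile(q,[5,50,95]).round(4))
m=(r>.046)&(r<.056)&(z>.076)&(z<.09);q=P[m];a=np.degrees(np.arctan2(q[:,1]-.025,q[:,0]-.5887))%360
print("nose angle",len(q),np.median(a),np.percentile(a,[5,95]))
A=np.zeros((400,800,3),np.uint8)
Rc,c=ext(s,st);p=cv2.projectPoints(np.array([[.5887,.025,.1]]),cv2.Rodrigues(Rc.T)[0],-Rc.T@c,K(s),np.array(s["dist"]))[0].ravel().astype(int);print(p)
y=np.clip(p[1]-66,0,267);x=np.clip(p[0]-66,0,507)
A[:,:400]=cv2.resize(s["frame"][y:y+133,x:x+133],(400,400));A[:,400:]=cv2.resize(s2["frame"][160:320,270:430],(400,400))
cv2.imwrite("pics/f.png",A)
```

```text
23.625 [0.51142866 0.04124544 0.19082819]
hub 1316 [0.103  0.1042 0.1053]
skirt 2494 [0.0829 0.0842 0.0854]
nose angle 59 162.55483249157308 [157.38613362 167.55610009]
[315 112]
```

View pics/f.png

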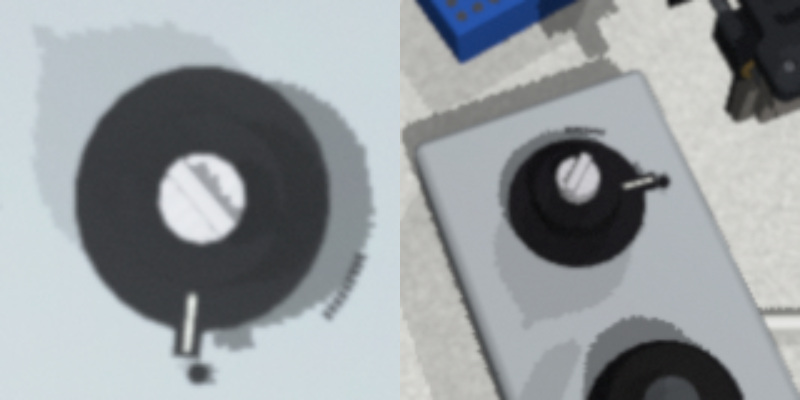

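The ring is up (skirt 84.2 mm, hub 104.2 mm) and its nose, at (190,345), points at the stud at (198,373). I'll check that the inner bar is unturned, then hand in.

Run:
```python
from h import *
import pickle
def bar(s,st):
    P=cloud(s,st);m=(np.hypot(P[...,0]-.5887,P[...,1]-.025)<.016)&(P[...,2]>.1235)&(P[...,2]<.131);q=P[m][:,:2]
    v=np.linalg.svd(q-q.mean(0))[2][0];return len(q),np.degrees(np.arctan2(v[1],v[0]))%180
st,s=pickle.load(open("d1.pkl","rb"));print(bar(s,st))
st=ctrl.read_state();s=snapshot("wrist");print(bar(s,st))
print(ctrl.finish_job())
```

```text
(177, np.float64(29.659642996981688))
(201, np.float64(29.1716444111606))
the job is handed in; nothing more can be done
None
```

The job is handed in: the ring was pressed to about 15 N, turned clockwise to its end stop and then relieved slightly. It has sprung fully back up with its nose at the run stud, within about 5°; the inner knob is unturned (29.7° before, 29.2° after) and the gripper is clear, at about 24 s of the 51 s allowed.

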